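# Open a push-and-turn safety cap

### The job

Open the jug of cleaner: its cap is child-resistant, so grip it, push it down firmly and, still pushing, turn it anticlockwise until its catches are free, but never lean on it so hard that the thin-walled jug is crushed. Lift the cap off and set it gently, right way up, in the middle of the saucer, so that no cleaner drips on the stone. Leave the jug standing where it is and the other things undisturbed.

Things in the scene. Friction and masses are not known exactly. Their poses are not given: they have to be found in the camera images.
- jug: Loose thin-walled jug (sizes in mm), 0.6 to 1 kg: square body 96 wide, 128 high, sloping shoulder, neck with three lugs to 183 up, and on the neck a pressed-on collar (bead 60 across, with three catch teeth above it). Loop handle to 95 out along +x, below 142 up. Origin: middle of the underside, under the neck; z up. If not pushed firmly, it turns along with the cap.
- cap_center (a point): Centre, half-way up, of the round ribbed cap on the neck: 58 across, 40 high, 0.07 kg, hollow below; z up, axes along the jug's at the start. Gripping its upper half keeps fingers off the shoulder. Its three inner lugs sit behind the collar's teeth; its lower edge is 164 above the jug's underside. A sprung disc inside yields at 17 N, then gives at only 0.25 N/mm.
- cap: The same cap, origin at the centre of its lower edge. Pressed 3 to 11.5 mm (unknown: collars sit differently) its lugs pass under the teeth; 1 mm deeper it bottoms on the bead, at 18 to 21 N. So press to 22 to 25 N whatever the depth; keep that and turn anticlockwise, seen from above, 0.9 to 1.3 rad (free from 0.7, end stop at 1.4). Lifted 30 straight up it clears the neck.
- jug_neck (a joint): How far (m) the neck is pushed down into the thin shoulder: 0 unloaded, too small to read well. Over 1 mm (28 N of push) the jug is crushed.
- saucer_in (a point): Middle of the saucer's flat inner floor, 100 across and 6.5 above the worktop; the saucer is loose, round, 136 across, its rim 12 high. The cap is to stand here on its open side, as it sat on the jug; a bump of over 40 N is too hard.
- saucer: The same saucer, origin at the centre of its underside.
- dish_brush: Dish-washing brush lying on the worktop, 270 long, 36 wide, 62 high; origin under its middle, its length along y. Bystander.
- salt: Salt shaker, 44 across, 90 high, standing; origin at the centre of its underside. Bystander.
- soap: Pump soap bottle, 76 x 47, 177 high, standing; origin at the centre of its underside. Bystander.
- mug: Mug with a handle, 80 across (114 with handle), 94 high, standing; origin at the centre of its underside. Bystander.
- tumbler: Handleless tumbler, 74 across, 98 high, standing; origin at the centre of its underside. Bystander.
- spoon: Teaspoon lying on the worktop, 130 long, 26 wide, 11 high; origin under its middle. Bystander.
- tin: Small food tin, 57 across, 72 high, standing; origin at the centre of its underside. Bystander.
There are look-alikes about, which are no part of the job. What is shaped like the cap but green is not meant.

How it is judged:
By the outcome, as a careful person would: the job done as asked, in the order asked, and still so for the second after the job is handed in, with the robot touching nothing.
It also fails if it takes over 61 s, if anything falls off the work surface, if the arm or the gripper's body presses on something with over 40 N, if the wrist force passes 120 N, or if a joint passes its speed limit or range.

### The arm

A 6-joint arm with a two-finger parallel gripper is mounted at the origin on the work surface; the furniture and walls round the work are solid. World frame = base frame: x ahead of the robot, y to its left, z up, the work surface at z = 0. Lengths are in m, angles in rad, forces in N, time in s.
With the tool pointing down it reaches from about 0.325 to 0.775 m from the base axis. Payload 5.5 kg.
Tool frame: the origin (TCP) lies between the finger pads; the fingertips stand 11 mm ahead of it and the grasp point (between the pads) lies 8 mm behind it; z points along the fingers, y is the direction in which the jaws open and shut (so a half turn about z gives the same grasp; the last joint's range is limited). The gripper opens to 85 mm and grips with 20 to 120 N. Pads are 22 mm wide; open, the fingers measure 114 mm over their backs; the gripper's body (76 mm by 85 mm) begins 54 mm behind the grasp point. The pads swing forward as they close: fully open they stand 13 mm farther back than shut.
Start: joints at [-0.057, 0.091, 1.231, -0, 1.82, -0.057], TCP at [0.6, -0, 0.242] pointing down, gripper open.
Joint ranges: [-2.87, 2.87], [-0.86, 2.18], [0.17, 2.46], [-1.51, 4.65], [0.06, 2.69], [-2.65, 2.65]. Speed limits (rad/s): [2.57, 2.57, 3.01, 3.14, 3.14, 3.14].

### API

Orientations are given as [roll, pitch, yaw] about the fixed x, y, z axes, in that order (R = Rz(yaw) Ry(pitch) Rx(roll)).
In Python, from plant import bot, viewer gives the robot as it stands. The module is installed in compiled form; this text tells all that it offers.
- The arm moves only by the tool drive_tool, never from a script. Its argument "targets" is a list of rows, each an object with "slide": the shift along the tool's x, y, z in cm, a list of three; "turn": the turn, a rotation vector about the tool's x, y, z in degrees, a list of three. A call has exactly 5 rows; each row is the pose to reach, as a shift and turn from the pose commanded when the call began, along the tool's axes at that moment; what a row does not reach only later rows make up. A row lasts 1/8 s, in which the tool goes at most 62.5 mm and 10.7 degrees, less where a joint would pass 70% of its speed; a pose out of reach is approached as far as the arm can. A call with a gripper value outside its range is refused whole. "claw" is the gripper command: -1 is shut, 1 is fully open, values between are in proportion, set as the call begins (left out, the last holds). The fingers move at their own pace and stop on an object; the grip force is fixed at half the most. Time passes only in rows, so rows that repeat a pose let the fingers close, or fill a call up. It gives the time, the measured TCP pose, the force and the opening at its end, in the units of the state.
- bot.get_obs(): the state, without advancing time (a new reading comes with each control period).
- viewer.snapshot(name): name is "scene" or "side" or "wrist"; returns (picture, depth): 400x640x3 uint8, blue, green, red; 400x640 float32, m along the optical axis (not along the pixel's ray), 0 where there is no reading.
- viewer.camera_params(name): a dict with "mtx" (3x3 intrinsics, pixels), "R" (3x3) and "t" (3): a world point X has camera coordinates R X + t; the wrist camera has in their place "mount" (4x4, takes a point from camera to tool coordinates, whose origin is the TCP and whose axes are the flange's). Camera axes: x right, y down, z forward; pixel columns grow to the right and rows downward; lengths in m; the calibration is good to about 2 mm. A picture is of the moment at which its call begins: read the wrist's pose just before it. camera_params takes no time and is no camera call.
- bot.job_done(): hands the job in, once; it reports no verdict.
Trained networks look in the newest picture that a camera, given by its name, has taken for a name from the list of things; names that differ only in an ending like _2 or _b are one class to them, and where a whole thing is asked for, a point or a joint stands for the part that bears it (a point fixed in the world has none). Each returns a list of dicts, best first, with "score" (0 to 1); they miss things now and then, are a little off and sometimes report something else, mostly with a low value. They report only what shows in the picture. A call takes as long as a camera call. They do not tell look-alikes from the thing itself.
- viewer.cut_out(camera, label): "region" (400x640 bool, what is visible of it) and "xy" ([column, row] in pixels, amid what is visible of it).
The state is a dict: "clock": time; "joint_pos": joint angles; "joint_velocities": joint speeds; "effort": joint torques, N m; "tool_pos": TCP position; "tcp_rot": TCP orientation; "wrist_force": force on the tool from outside, world axes, zero at the start; "torque": the same for the moment, N m; "width": finger opening in m.
Only numpy, scipy, OpenCV 4.12 (cv2) and the standard library are available. Lean on these libraries where they do the work, as an engineer would, in place of code of your own. Each camera call takes 0.05 s, during which the arm holds its last target. There are 200 camera calls.

## Working session

There is one attempt and no reset: what is moved stays moved. The work goes in short steps, Python scripts to look and compute and a tool call to move; the robot and the scene stay as the last step left them, time stands still between calls to the robot, and variables do not carry over. Pictures are saved under pics/ and viewed, about 8 in all and at most 12, crops included, and the job is handed in when it is done.

Besides the shell and the picture viewer there is one more tool, called as name(argument=value, ...) on one line, values as JSON. drive_tool: Moves the arm, as the interface text tells. Its arguments: {"type":"object","properties":{"targets":{"type":"array","items":{"type":"object","properties":{"slide":{"type":"array","items":{"type":"number"}},"turn":{"type":"array","items":{"type":"number"}}}}},"claw":{"type":"number"}},"required":["targets"]}

```bash
mkdir -p pics; cat > h.py <<'E'
import numpy as np, cv2
from plant import bot, viewer
from scipy.spatial.transform import Rotation as Ro
def cloud(cam, depth, o=None):
    p=viewer.camera_params(cam); K=np.array(p["mtx"])
    v,u=np.mgrid[:400,:640]
    C=np.stack([(u-K[0,2])/K[0,0]*depth,(v-K[1,2])/K[1,1]*depth,depth],-1)
    if cam=="wrist":
        M=np.array(p["mount"]); T=C@M[:3,:3].T+M[:3,3]
        R=Ro.from_euler("xyz",o["tcp_rot"]).as_matrix()
        return T@R.T+np.array(o["tool_pos"])
    return (C-np.array(p["t"]))@np.array(p["R"])
E
python3 - <<'E'
from h import *
o=bot.get_obs(); print({k:np.round(v,3) for k,v in o.items()})
for c in ["scene","side"]:
    im,d=viewer.snapshot(c); cv2.imwrite(f"pics/{c}0.png",im); X=cloud(c,d); np.save(c+"0.npy",X)
    for l in ["jug","cap","saucer","mug","tumbler","salt","soap","dish_brush","spoon","tin"]:
        for r in viewer.cut_out(c,l)[:3]:
            m=r["region"]&(d>0)
            if m.sum()<5: continue
            P=X[m]; print(c,l,round(r["score"],2),np.round(r["xy"]),m.sum(),np.round(np.median(P,0),3),np.round(np.percentile(P,2,0),3),np.round(np.percentile(P,98,0),3))
E
```

```text
{'clock': np.float64(0.0), 'joint_pos': array([-0.057,  0.092,  1.232, -0.   ,  1.82 , -0.057]), 'joint_velocities': array([-0.002, -0.   ,  0.001,  0.001,  0.002,  0.002]), 'effort': array([ 2.0000e-03, -4.5874e+01, -4.1802e+01,  0.0000e+00,  1.2000e-02,
       -0.0000e+00]), 'tool_pos': array([0.6  , 0.   , 0.241]), 'tcp_rot': array([-3.14 , -0.   ,  1.571]), 'wrist_force': array([-0.397,  0.216,  0.366]), 'torque': array([-0.01 , -0.018,  0.038]), 'width': np.float64(0.085)}
scene jug 0.69 [344. 237.] 1083 [ 0.424 -0.2    0.106] [ 0.402 -0.233 -0.001] [ 0.537 -0.131  0.154]
scene cap 0.82 [347. 214.] 285 [ 0.444 -0.186  0.201] [ 0.426 -0.209  0.165] [ 0.477 -0.157  0.207]
scene cap 0.82 [381. 238.] 231 [ 0.533 -0.293  0.037] [ 0.515 -0.318  0.004] [ 0.565 -0.267  0.043]
scene cap 0.6 [332. 274.] 265 [ 0.317 -0.204  0.037] [ 0.298 -0.228  0.002] [ 0.348 -0.177  0.044]
scene saucer 0.66 [264. 202.] 743 [0.45  0.205 0.007] [ 0.387  0.142 -0.001] [0.512 0.27  0.015]
scene mug 0.7 [346. 216.] 289 [ 0.445 -0.186  0.201] [ 0.426 -0.209  0.16 ] [ 0.477 -0.157  0.206]
scene salt 0.75 [295.
[... 1156 characters left out ...]
13 0.265 0.013]
side mug 0.71 [246. 177.] 667 [0.438 0.371 0.062] [0.399 0.355 0.003] [0.484 0.438 0.094]
side tumbler 0.76 [288. 168.] 529 [0.622 0.368 0.063] [0.595 0.352 0.002] [0.667 0.428 0.098]
side salt 0.77 [290. 232.] 297 [ 0.42  -0.004  0.043] [ 0.408 -0.012  0.001] [0.444 0.017 0.088]
side soap 0.57 [447. 262.] 1281 [ 0.637 -0.417  0.088] [ 0.62  -0.442  0.003] [ 0.675 -0.377  0.177]
side dish_brush 0.53 [365. 219.] 300 [ 0.659 -0.074  0.04 ] [ 0.621 -0.133 -0.004] [0.69  0.184 0.062]
side spoon 0.71 [368. 299.] 168 [ 0.433 -0.357  0.005] [ 0.343 -0.371 -0.001] [ 0.463 -0.338  0.011]
side tin 0.84 [433. 296.] 781 [ 0.544 -0.465  0.054] [ 0.528 -0.483  0.001] [ 0.624 -0.425  0.073]
```

```bash
python3 - <<'E'
import cv2,numpy as np
a=cv2.imread("pics/scene0.png");b=cv2.imread("pics/side0.png")
c=np.hstack([cv2.resize(a[170:300,220:450],None,fx=1.7,fy=1.7),cv2.resize(b[140:330,220:480],(390,221+64))[:221]])
cv2.imwrite("pics/ab.png",cv2.resize(b[140:330,210:480],None,fx=2.9,fy=2.9,interpolation=cv2.INTER_CUBIC))
# jug yaw / cap circle fits
for n in ["scene","side"]:
    X=np.load(n+"0.npy").reshape(-1,3)
    m=(abs(X[:,0]-.46)<.05)&(abs(X[:,1]+.185)<.05)
    t=X[m&(X[:,2]>.2)&(X[:,2]<.21)]
    print(n,"top",len(t),t.min(0),t.max(0),cv2.minEnclosingCircle(t[:,:2].astype(np.float32)))
    j=X[(abs(X[:,0]-.47)<.11)&(abs(X[:,1]+.185)<.11)&(X[:,2]>.05)&(X[:,2]<.12)]
    print(cv2.minAreaRect(j[:,:2].astype(np.float32)))
    s=X[(abs(X[:,0]-.45)<.09)&(abs(X[:,1]-.205)<.09)&(X[:,2]>.009)&(X[:,2]<.014)]
    print("saucer",cv2.minEnclosingCircle(s[:,:2].astype(np.float32)))
E
```

```text
scene top 161 [ 0.42618917 -0.20806615  0.20005907] [ 0.48310052 -0.15285853  0.20890106] ((0.45384854078292847, -0.181972935795784), 0.029505714774131775)
((0.4748568534851074, -0.18362069129943848), (0.10031028836965561, 0.142582967877388), 80.87347412109375)
saucer ((0.4493071138858795, 0.20461371541023254), 0.06919834762811661)
side top 184 [ 0.42593841 -0.20983819  0.2000975 ] [ 0.48217819 -0.15600209  0.207003  ] ((0.4547584056854248, -0.1834036409854889), 0.029292745515704155)
((0.46417883038520813, -0.2036515176296234), (0.08698153495788574, 0.1453280746936798), 62.402889251708984)
saucer ((0.45186305046081543, 0.20503123104572296), 0.07107114046812057)
```

View pics/scene0.png

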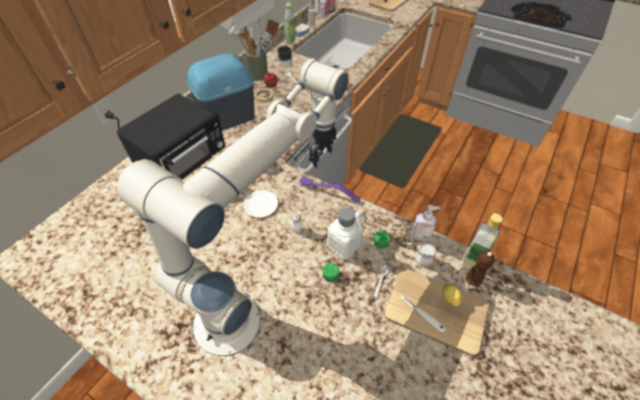

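View pics/ab.png

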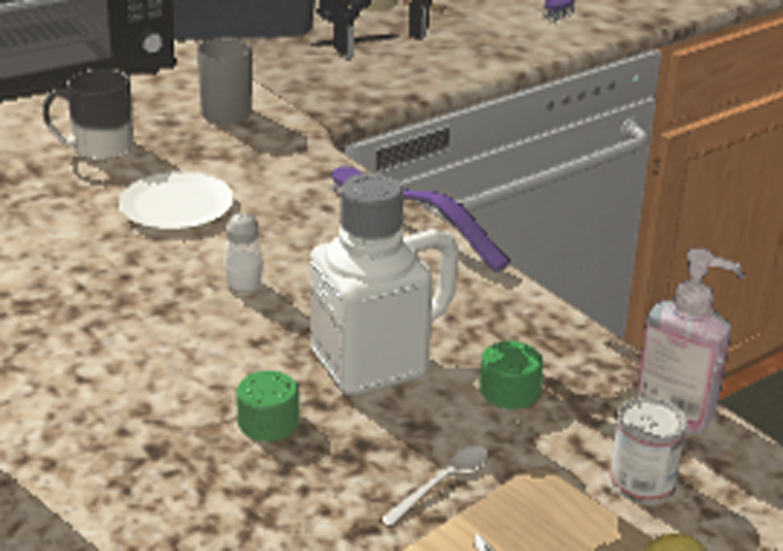

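The possible caps are the grey one on the jug at scene (347,214) and the two green ones at (381,238) and (332,274). The close crop confirms that the grey one sits on the jug's neck, so that's the one I want. I'm moving above it now.

drive_tool(targets=[{"slide": [-4, -3.2, -1.5], "turn": [0, 0, 0]}, {"slide": [-9, -7.2, -3], "turn": [0, 0, 0]}, {"slide": [-14, -11, -4], "turn": [0, 0, 0]}, {"slide": [-18.25, -14.6, -4], "turn": [0, 0, 0]}, {"slide": [-18.25, -14.6, -4], "turn": [0, 0, 0]}], claw=1)

```text
clock: 1.72
tool_pos: [0.452, -0.1853, 0.2832]
tcp_rot: [3.14, 0.002, 1.565]
wrist_force: [1.1, 0.3, -0.0]
width: 0.0851
```

```bash
python3 - <<'E'
from h import *
o=bot.get_obs(); print(o["clock"],o["tool_pos"],o["tcp_rot"],o["joint_pos"],o["wrist_force"])
im,d=viewer.snapshot("wrist"); cv2.imwrite("pics/w1.png",im); X=cloud("wrist",d,o); np.save("w1.npy",X)
for r in viewer.cut_out("wrist","cap")[:2]:
    m=r["region"]&(d>0);P=X[m];t=P[P[:,2]>P[:,2].max()-.012]
    print(r["score"],r["xy"],np.median(t,0),cv2.minEnclosingCircle(t[:,:2].astype(np.float32)))
P=X.reshape(-1,3)[(d>0).ravel()]
t=P[(P[:,2]>.197)&(P[:,2]<.212)&(np.hypot(P[:,0]-.454,P[:,1]+.1825)<.05)]
print(len(t),np.median(t,0),t.min(0),t.max(0))
E
```

```text
1.725 [ 0.45200818 -0.18532348  0.28323998] [3.14040541e+00 1.60986198e-03 1.56502649e+00] [-4.58122610e-01 -1.96713923e-01  1.43569010e+00 -9.82022276e-04
  1.90084485e+00 -4.52672818e-01] [ 1.08906276  0.29633117 -0.03398911]
0.95 [381.5, 230.5] [ 0.54759399 -0.28601628  0.04051705] ((0.54892498254776, -0.28963756561279297), 0.029491357505321503)
0.71 [237.7, 172.0] [ 0.33150937 -0.19739419  0.04045344] ((0.330152690410614, -0.19892151653766632), 0.029331006109714508)
3700 [ 0.45881261 -0.17747474  0.2039204 ] [ 0.43075653 -0.20945083  0.19719756] [ 0.48768351 -0.1510812   0.20657954]
```

```bash
python3 - <<'E'
from h import *
for k in range(2):
    o=bot.get_obs(); print(o["tool_pos"],o["joint_velocities"].round(3))
    im,d=viewer.snapshot("wrist"); X=cloud("wrist",d,o)
cv2.imwrite("pics/w2.png",im)
P=X.reshape(-1,3)[(d>0).ravel()]
def fit(P,c,z0,z1):
    t=P[(P[:,2]>z0)&(P[:,2]<z1)&(np.hypot(P[:,0]-c[0],P[:,1]-c[1])<.05)]
    print(len(t),cv2.minEnclosingCircle(t[:,:2].astype(np.float32)),np.median(t,0))
S=[("w",P)]+[(n,np.load(n+"0.npy").reshape(-1,3)) for n in("scene","side")]
for n,Q in S:
    print(n); fit(Q,(.455,-.182),.2,.21); fit(Q,(.545,-.292),.036,.046); fit(Q,(.325,-.202),.036,.046)
# camera position in tool
print(viewer.camera_params("wrist")["mount"])
E
```

```text
[ 0.45385727 -0.18281994  0.28253494] [ 0.039  0.02  -0.006  0.002 -0.002  0.002]
[ 0.45428424 -0.18217094  0.28228203] [ 0.025  0.013 -0.004  0.     0.002 -0.002]
w
3629 ((0.45918405055999756, -0.18004199862480164), 0.028981681913137436) [ 0.45924978 -0.17785813  0.20396924]
1054 ((0.5487953424453735, -0.289529412984848), 0.02952735312283039) [ 0.54812989 -0.28686237  0.04056218]
1300 ((0.33004358410835266, -0.19922713935375214), 0.029321735724806786) [ 0.33131769 -0.19769379  0.04046705]
scene
161 ((0.45384854078292847, -0.181972935795784), 0.029505714774131775) [ 0.45433695 -0.18298469  0.20291448]
142 ((0.5425587892532349, -0.2899993658065796), 0.029440585523843765) [ 0.5422673  -0.29025368  0.0392793 ]
176 ((0.324963241815567, -0.20024342834949493), 0.029666362330317497) [ 0.32490132 -0.20064088  0.03926867]
side
184 ((0.4547584056854248, -0.1834036409854889), 0.029292745515704155) [ 0.45392256 -0.18424968  0.20340341]
203 ((0.5448104739189148, -0.29237034916877747), 0.030287664383649826) [ 0.54375652 -0.29302504  0.03998776]
231 ((0.32721832394599915, -0.20074540376663208), 0.029580866917967796) [ 0.32560632 -0.20347954  0.04014267]
[[-3.70766855e-04 -9.49840096e-01 -3.12735757e-01  8.10593212e-02]
 [ 9.99999833e-01 -4.91093074e-04  3.05987075e-04  1.12693785e-03]
 [-4.44221157e-04 -3.12735591e-01  9.49840119e-01 -1.31979658e-01]
 [ 0.00000000e+00  0.00000000e+00  0.00000000e+00  1.00000000e+00]]
```

View pics/w1.png

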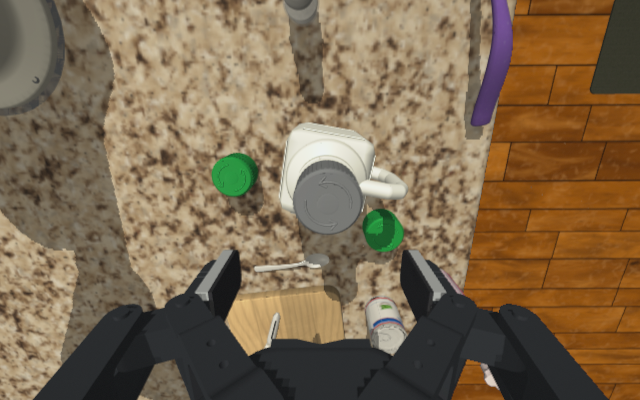

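```bash
python3 - <<'E'
from h import *
o=bot.get_obs(); print(o["tool_pos"],o["tcp_rot"],o["wrist_force"])
im,d=viewer.snapshot("wrist"); X=cloud("wrist",d,o)
R=Ro.from_euler("xyz",o["tcp_rot"]).as_matrix(); T=(X-o["tool_pos"])@R
for c0,c1 in((200,245),(395,440)):
    m=np.zeros(d.shape,bool); m[245:300,c0:c1]=1; m&=(d>0)&(d<.25)
    P=T[m]; print(len(P),"y range",np.percentile(P[:,1],[1,50,99]),"z",np.percentile(P[:,2],[1,50,99]),"x",np.percentile(P[:,0],[1,50,99]))
    q=P[P[:,2]>np.percentile(P[:,2],85)];print(np.abs(q[:,1]).min(),np.abs(q[:,1]).max(),np.median(q,0))
P=X.reshape(-1,3)[(d>0).ravel()]
t=P[(P[:,2]>.2)&(P[:,2]<.21)&(np.hypot(P[:,0]-.457,P[:,1]+.181)<.05)]
print(cv2.minEnclosingCircle(t[:,:2].astype(np.float32)))
j=P[(P[:,2]>.05)&(P[:,2]<.125)&(np.hypot(P[:,0]-.457,P[:,1]+.181)<.13)]
h=P[(P[:,2]>.09)&(P[:,2]<.145)&(np.hypot(P[:,0]-.457,P[:,1]+.181)>.065)&(np.hypot(P[:,0]-.457,P[:,1]+.181)<.11)]
print("handle",np.median(h,0),len(h))
np.save("jug_before.npy",P[np.hypot(P[:,0]-.457,P[:,1]+.181)<.13])
E
```

```text
[ 0.45452807 -0.1817828   0.28210479] [-3.14157827e+00 -5.06248643e-04  1.57191771e+00] [ 1.00184445  0.30912823 -0.36919275]
1725 y range [-0.05414942 -0.04178287 -0.04103233] z [-0.04057465 -0.02203834 -0.00366654] x [-0.00916542  0.00880339  0.01228562]
0.04095518424899144 0.05286079400188327 [ 0.00464034 -0.04155017 -0.00764033]
1660 y range [0.04355129 0.04421905 0.05641235] z [-0.04060955 -0.02194761 -0.00355731] x [-0.00925627  0.00872724  0.01224708]
0.043400628817236074 0.05574757396575506 [ 0.00455742  0.04410078 -0.00753472]
((0.4591468572616577, -0.17998401820659637), 0.029162637889385223)
handle [ 0.53604031 -0.18979811  0.13367789] 404
```

The picture shows the grey cap at (328,198). The handle is at (385,188), and the fingers are symmetric about column 321. Against the finger positions, the wrist calibration reads about 1.4 mm too far in both x and y, so the cap is near (0.458, -0.1815). Next I descend around it.

drive_tool(targets=[{"slide": [0.05, 0.35, 1], "turn": [0, 0, 0]}, {"slide": [0.05, 0.35, 4], "turn": [0, 0, 0]}, {"slide": [0.05, 0.35, 7.5], "turn": [0, 0, 0]}, {"slide": [0.05, 0.35, 10.2], "turn": [0, 0, 0]}, {"slide": [0.05, 0.35, 10.2], "turn": [0, 0, 0]}])

```text
clock: 2.6
tool_pos: [0.4567, -0.1807, 0.1768]
tcp_rot: [-3.136, -0.003, 1.572]
wrist_force: [0.4, -0.6, 0.5]
width: 0.0853
```

drive_tool(targets=[{"slide": [0, 0, 0], "turn": [0, 0, 0]}, {"slide": [0, 0, 0], "turn": [0, 0, 0]}, {"slide": [0, 0, 0], "turn": [0, 0, 0]}, {"slide": [0, 0, 0], "turn": [0, 0, 0]}, {"slide": [0, 0, 0], "turn": [0, 0, 0]}], claw=0.5)

```text
clock: 3.22
tool_pos: [0.4575, -0.1821, 0.1805]
tcp_rot: [3.141, 0.0, 1.571]
wrist_force: [0.4, 0.4, 0.2]
width: 0.0638
```

```bash
python3 - <<'E'
from h import *
o=bot.get_obs(); print(o["tool_pos"],o["tcp_rot"],o["wrist_force"],o["torque"],o["width"])
im,d=viewer.snapshot("wrist"); cv2.imwrite("pics/w3.png",im)
X=cloud("wrist",d,o); np.save("w3.npy",X)
R=Ro.from_euler("xyz",o["tcp_rot"]).as_matrix(); T=((X-o["tool_pos"])@R).reshape(-1,3)
t=T[(abs(X[...,2]-.204)<.004).ravel()&(np.hypot(T[:,0],T[:,1])<.05)]
print(len(t),t.min(0),t.max(0))
E
```

```text
[ 0.45754389 -0.18207061  0.18046716] [3.14133509e+00 1.27228631e-04 1.57071737e+00] [0.44880369 0.43152532 0.21727059] [ 0.04733421 -0.02432282  0.00712019] 0.06384867895538066
11066 [-0.02462907 -0.04444945 -0.0275199 ] [ 0.03153011  0.04690677 -0.0195248 ]
```

View pics/w3.png

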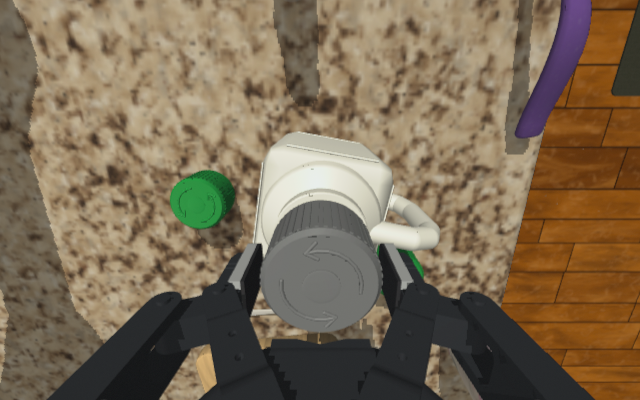

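The cap is at (321,278), centred between the fingers, and the fingers are clear of the shoulder and handle. I nudge 1 mm and grip.

drive_tool(targets=[{"slide": [0.1, 0, 0], "turn": [0, 0, 0]}, {"slide": [0.1, 0, 0], "turn": [0, 0, 0]}, {"slide": [0.1, 0, 0], "turn": [0, 0, 0]}, {"slide": [0.1, 0, 0], "turn": [0, 0, 0]}, {"slide": [0.1, 0, 0], "turn": [0, 0, 0]}])

```text
clock: 3.9
tool_pos: [0.4575, -0.181, 0.1803]
tcp_rot: [-3.142, -0.0, 1.571]
wrist_force: [0.1, 0.7, -0.9]
width: 0.0639
```

drive_tool(targets=[{"slide": [0, 0, 0], "turn": [0, 0, 0]}, {"slide": [0, 0, 0], "turn": [0, 0, 0]}, {"slide": [0, 0, 0], "turn": [0, 0, 0]}, {"slide": [0, 0, 0], "turn": [0, 0, 0]}, {"slide": [0, 0, 0], "turn": [0, 0, 0]}], claw=-1)

```text
clock: 4.53
tool_pos: [0.4576, -0.181, 0.1806]
tcp_rot: [3.141, 0.0, 1.571]
wrist_force: [-0.6, 0.7, 3.9]
width: 0.0571
```

drive_tool(targets=[{"slide": [0, 0, 0.03], "turn": [0, 0, 0]}, {"slide": [0, 0, 0.05], "turn": [0, 0, 0]}, {"slide": [0, 0, 0.05], "turn": [0, 0, 0]}, {"slide": [0, 0, 0.05], "turn": [0, 0, 0]}, {"slide": [0, 0, 0.05], "turn": [0, 0, 0]}])

```text
clock: 5.15
tool_pos: [0.4577, -0.181, 0.1806]
tcp_rot: [3.141, 0.0, 1.571]
wrist_force: [-0.4, 0.6, 6.3]
width: 0.057
```

```bash
python3 - <<'E'
from h import *
o=bot.get_obs(); print(o["clock"],o["tool_pos"],o["wrist_force"])
E
```

```text
5.15 [ 0.45765476 -0.1810462   0.18057281] [-0.4380358   0.62630449  6.33649968]
```

drive_tool(targets=[{"slide": [0, 0, 0.05], "turn": [0, 0, 0]}, {"slide": [0, 0, 0.1], "turn": [0, 0, 0]}, {"slide": [0, 0, 0.15], "turn": [0, 0, 0]}, {"slide": [0, 0, 0.15], "turn": [0, 0, 0]}, {"slide": [0, 0, 0.15], "turn": [0, 0, 0]}])

```text
clock: 5.78
tool_pos: [0.4577, -0.1811, 0.1804]
tcp_rot: [3.14, 0.001, 1.571]
wrist_force: [-2.0, 1.4, 12.3]
width: 0.057
```

drive_tool(targets=[{"slide": [0, 0, 0.05], "turn": [0, 0, 0]}, {"slide": [0, 0, 0.1], "turn": [0, 0, 0]}, {"slide": [0, 0, 0.1], "turn": [0, 0, 0]}, {"slide": [0, 0, 0.1], "turn": [0, 0, 0]}, {"slide": [0, 0, 0.1], "turn": [0, 0, 0]}])

```text
clock: 6.4
tool_pos: [0.4578, -0.1811, 0.1802]
tcp_rot: [3.139, 0.001, 1.571]
wrist_force: [-4.5, 2.3, 15.4]
width: 0.0572
```

drive_tool(targets=[{"slide": [0, 0, 0.05], "turn": [0, 0, 0]}, {"slide": [0, 0, 0.1], "turn": [0, 0, 0]}, {"slide": [0, 0, 0.1], "turn": [0, 0, 0]}, {"slide": [0, 0, 0.1], "turn": [0, 0, 0]}, {"slide": [0, 0, 0.1], "turn": [0, 0, 0]}])

```text
clock: 7.02
tool_pos: [0.4578, -0.1811, 0.1797]
tcp_rot: [3.138, 0.002, 1.571]
wrist_force: [-4.6, 2.5, 16.0]
width: 0.0573
```

drive_tool(targets=[{"slide": [0, 0, 0.05], "turn": [0, 0, 0]}, {"slide": [0, 0, 0.1], "turn": [0, 0, 0]}, {"slide": [0, 0, 0.1], "turn": [0, 0, 0]}, {"slide": [0, 0, 0.1], "turn": [0, 0, 0]}, {"slide": [0, 0, 0.1], "turn": [0, 0, 0]}])

```text
clock: 7.65
tool_pos: [0.4578, -0.1812, 0.1787]
tcp_rot: [3.138, 0.002, 1.571]
wrist_force: [-5.0, 3.0, 16.6]
width: 0.0567
```

drive_tool(targets=[{"slide": [0, 0, 0.05], "turn": [0, 0, 0]}, {"slide": [0, 0, 0.1], "turn": [0, 0, 0]}, {"slide": [0, 0, 0.1], "turn": [0, 0, 0]}, {"slide": [0, 0, 0.1], "turn": [0, 0, 0]}, {"slide": [0, 0, 0.1], "turn": [0, 0, 0]}])

```text
clock: 8.28
tool_pos: [0.4578, -0.1812, 0.1778]
tcp_rot: [3.138, 0.002, 1.571]
wrist_force: [-5.0, 2.6, 16.8]
width: 0.0572
```

drive_tool(targets=[{"slide": [0, 0, 0.05], "turn": [0, 0, 0]}, {"slide": [0, 0, 0.1], "turn": [0, 0, 0]}, {"slide": [0, 0, 0.1], "turn": [0, 0, 0]}, {"slide": [0, 0, 0.1], "turn": [0, 0, 0]}, {"slide": [0, 0, 0.1], "turn": [0, 0, 0]}])

```text
clock: 8.9
tool_pos: [0.4578, -0.1812, 0.1768]
tcp_rot: [3.138, 0.002, 1.571]
wrist_force: [-5.4, 1.5, 17.2]
width: 0.0572
```

drive_tool(targets=[{"slide": [0.01, -0.02, 0.05], "turn": [0, 0, 0]}, {"slide": [0.02, -0.05, 0.1], "turn": [0, 0, 0]}, {"slide": [0.02, -0.05, 0.1], "turn": [0, 0, 0]}, {"slide": [0.02, -0.05, 0.1], "turn": [0, 0, 0]}, {"slide": [0.02, -0.05, 0.1], "turn": [0, 0, 0]}])

```text
clock: 9.52
tool_pos: [0.4577, -0.1811, 0.1761]
tcp_rot: [3.137, 0.002, 1.571]
wrist_force: [-3.7, 2.0, 17.3]
width: 0.0571
```

drive_tool(targets=[{"slide": [0, 0, 0.05], "turn": [0, 0, 0]}, {"slide": [0, 0, 0.1], "turn": [0, 0, 0]}, {"slide": [0, 0, 0.1], "turn": [0, 0, 0]}, {"slide": [0, 0, 0.1], "turn": [0, 0, 0]}, {"slide": [0, 0, 0.1], "turn": [0, 0, 0]}])

```text
clock: 10.15
tool_pos: [0.4578, -0.1811, 0.1751]
tcp_rot: [3.137, 0.002, 1.571]
wrist_force: [-3.6, 2.3, 17.4]
width: 0.0569
```

drive_tool(targets=[{"slide": [0, 0, 0.05], "turn": [0, 0, 0]}, {"slide": [0, 0, 0.1], "turn": [0, 0, 0]}, {"slide": [0, 0, 0.1], "turn": [0, 0, 0]}, {"slide": [0, 0, 0.1], "turn": [0, 0, 0]}, {"slide": [0, 0, 0.1], "turn": [0, 0, 0]}])

```text
clock: 10.78
tool_pos: [0.4578, -0.1811, 0.1742]
tcp_rot: [3.137, 0.002, 1.571]
wrist_force: [-4.3, 1.9, 18.3]
width: 0.057
```

drive_tool(targets=[{"slide": [0, 0, 0.05], "turn": [0, 0, 0]}, {"slide": [0, 0, 0.1], "turn": [0, 0, 0]}, {"slide": [0, 0, 0.1], "turn": [0, 0, 0]}, {"slide": [0, 0, 0.1], "turn": [0, 0, 0]}, {"slide": [0, 0, 0.1], "turn": [0, 0, 0]}])

```text
clock: 11.4
tool_pos: [0.4578, -0.1811, 0.1733]
tcp_rot: [3.137, 0.002, 1.571]
wrist_force: [-4.1, 1.7, 17.4]
width: 0.0568
```

drive_tool(targets=[{"slide": [0, 0, 0.05], "turn": [0, 0, 0]}, {"slide": [0, 0, 0.1], "turn": [0, 0, 0]}, {"slide": [0, 0, 0.1], "turn": [0, 0, 0]}, {"slide": [0, 0, 0.1], "turn": [0, 0, 0]}, {"slide": [0, 0, 0.1], "turn": [0, 0, 0]}])

```text
clock: 12.02
tool_pos: [0.4578, -0.1811, 0.1723]
tcp_rot: [3.137, 0.002, 1.571]
wrist_force: [-4.1, 2.6, 18.3]
width: 0.0571
```

drive_tool(targets=[{"slide": [0, 0, 0.05], "turn": [0, 0, 0]}, {"slide": [0, 0, 0.1], "turn": [0, 0, 0]}, {"slide": [0, 0, 0.1], "turn": [0, 0, 0]}, {"slide": [0, 0, 0.1], "turn": [0, 0, 0]}, {"slide": [0, 0, 0.1], "turn": [0, 0, 0]}])

```text
clock: 12.65
tool_pos: [0.4578, -0.1811, 0.1714]
tcp_rot: [3.137, 0.002, 1.571]
wrist_force: [-5.0, 2.1, 19.1]
width: 0.0572
```

drive_tool(targets=[{"slide": [0, 0, 0.05], "turn": [0, 0, 0]}, {"slide": [0, 0, 0.1], "turn": [0, 0, 0]}, {"slide": [0, 0, 0.1], "turn": [0, 0, 0]}, {"slide": [0, 0, 0.1], "turn": [0, 0, 0]}, {"slide": [0, 0, 0.1], "turn": [0, 0, 0]}])

```text
clock: 13.28
tool_pos: [0.4578, -0.1811, 0.1712]
tcp_rot: [3.136, 0.003, 1.571]
wrist_force: [-5.0, 3.1, 22.0]
width: 0.0573
```

drive_tool(targets=[{"slide": [0, 0, 0.05], "turn": [0, 0, 0]}, {"slide": [0, 0, 0.1], "turn": [0, 0, 0]}, {"slide": [0, 0, 0.1], "turn": [0, 0, 0]}, {"slide": [0, 0, 0.1], "turn": [0, 0, 0]}, {"slide": [0, 0, 0.1], "turn": [0, 0, 0]}])

```text
clock: 13.9
tool_pos: [0.4578, -0.1812, 0.171]
tcp_rot: [3.136, 0.003, 1.571]
wrist_force: [-6.3, 3.6, 25.9]
width: 0.057
```

Bottomed after 9.5 mm of travel. The push is slightly high, so I ease it by 0.5 mm and take out some of the sideways force.

drive_tool(targets=[{"slide": [0.03, -0.06, -0.05], "turn": [0, 0, 0]}, {"slide": [0.03, -0.06, -0.05], "turn": [0, 0, 0]}, {"slide": [0.03, -0.06, -0.05], "turn": [0, 0, 0]}, {"slide": [0.03, -0.06, -0.05], "turn": [0, 0, 0]}, {"slide": [0.03, -0.06, -0.05], "turn": [0, 0, 0]}])

```text
clock: 14.52
tool_pos: [0.4577, -0.1811, 0.1712]
tcp_rot: [3.135, 0.003, 1.571]
wrist_force: [-4.3, 2.4, 22.9]
width: 0.0573
```

```bash
python3 - <<'E'
from h import *
F=[]
for i in range(4):
    o=bot.get_obs(); F.append(np.r_[o["wrist_force"],o["torque"]]); viewer.snapshot("side")
print(np.round(F,2),np.mean(F,0).round(2),o["tool_pos"])
E
```

```text
[[-4.310e+00  2.430e+00  2.287e+01  3.400e-01  7.900e-01 -6.000e-02]
 [-3.370e+00  2.120e+00  2.360e+01  3.600e-01  8.100e-01  1.000e-02]
 [-3.700e+00  2.150e+00  2.255e+01  3.400e-01  7.600e-01  0.000e+00]
 [-4.080e+00  1.680e+00  2.257e+01  3.500e-01  8.300e-01 -2.000e-02]] [-3.87e+00  2.10e+00  2.29e+01  3.50e-01  8.00e-01 -2.00e-02] [ 0.45773198 -0.18111122  0.1711602 ]
```

drive_tool(targets=[{"slide": [0, 0, 0.01], "turn": [0, 0, -3]}, {"slide": [0, 0, 0.01], "turn": [0, 0, -6]}, {"slide": [0, 0, 0.01], "turn": [0, 0, -9]}, {"slide": [0, 0, 0.01], "turn": [0, 0, -12]}, {"slide": [0, 0, 0.01], "turn": [0, 0, -15]}])

```text
clock: 15.35
tool_pos: [0.4584, -0.1813, 0.1712]
tcp_rot: [3.134, 0.006, 1.834]
wrist_force: [0.2, 1.1, 23.3]
width: 0.0569
```

```bash
python3 - <<'E'
from h import *
F=[]
for i in range(3):
    o=bot.get_obs(); F.append(np.r_[o["wrist_force"],o["torque"]]); viewer.snapshot("side")
print(np.mean(F,0).round(2),o["tool_pos"],o["tcp_rot"])
E
```

```text
[-0.41  1.53 22.66  0.22  0.33 -0.1 ] [ 0.4584154  -0.18124668  0.17123181] [3.13398876 0.00609482 1.83387274]
```

drive_tool(targets=[{"slide": [0, 0, 0.01], "turn": [0, 0, -4]}, {"slide": [0, 0, 0.01], "turn": [0, 0, -8]}, {"slide": [0, 0, 0.01], "turn": [0, 0, -12]}, {"slide": [0, 0, 0.01], "turn": [0, 0, -16]}, {"slide": [0, 0, 0.01], "turn": [0, 0, -20]}])

```text
clock: 16.12
tool_pos: [0.4586, -0.1813, 0.1712]
tcp_rot: [3.136, 0.009, 2.184]
wrist_force: [0.7, 0.9, 22.4]
width: 0.057
```

```bash
python3 - <<'E'
from h import *
F=[]
for i in range(3):
    o=bot.get_obs(); F.append(np.r_[o["wrist_force"],o["torque"]]); im,d=viewer.snapshot("side")
print(np.mean(F,0).round(2),o["tool_pos"],o["tcp_rot"])
X=cloud("side",d).reshape(-1,3);Y=np.load("side0.npy").reshape(-1,3)
for Q in(Y,X):
    r=np.hypot(Q[:,0]-.457,Q[:,1]+.182)
    h=Q[(r>.068)&(r<.105)&(Q[:,2]>.07)&(Q[:,2]<.15)&(Q[:,0]>.5)]; print(len(h),np.median(h,0))
cv2.imwrite("pics/s1.png",cv2.resize(im[140:330,210:480],None,fx=2.5,fy=2.5))
E
```

```text
[ 1.1   0.91 22.29  0.2   0.18 -0.08] [ 0.45857409 -0.18129936  0.17118187] [3.1362629  0.00868785 2.1833301 ]
125 [ 0.5351135  -0.2011233   0.10545796]
122 [ 0.53526709 -0.20113025  0.10359318]
```

The handle hasn't moved, so the cap is turning on the neck. I continue to about 1.1 rad.

drive_tool(targets=[{"slide": [0, 0, 0.02], "turn": [0, 0, -4]}, {"slide": [0, 0, 0.03], "turn": [0, 0, -8]}, {"slide": [0, 0, 0.03], "turn": [0, 0, -12]}, {"slide": [0, 0, 0.03], "turn": [0, 0, -16]}, {"slide": [0, 0, 0.03], "turn": [0, 0, -20]}])

```text
clock: 16.9
tool_pos: [0.4587, -0.1813, 0.1711]
tcp_rot: [3.139, 0.011, 2.533]
wrist_force: [0.7, 0.7, 21.9]
width: 0.0568
```

drive_tool(targets=[{"slide": [0, 0, 0], "turn": [0, 0, -4]}, {"slide": [0, 0, 0], "turn": [0, 0, -8]}, {"slide": [0, 0, 0], "turn": [0, 0, -8]}, {"slide": [0, 0, 0], "turn": [0, 0, -8]}, {"slide": [0, 0, 0], "turn": [0, 0, -8]}])

```text
clock: 17.52
tool_pos: [0.4588, -0.1814, 0.1711]
tcp_rot: [3.141, 0.011, 2.671]
wrist_force: [0.2, 0.4, 22.7]
width: 0.0568
```

```bash
python3 - <<'E'
from h import *
o=bot.get_obs(); im,d=viewer.snapshot("wrist"); cv2.imwrite("pics/w4.png",im)
print(o["tool_pos"],o["tcp_rot"],o["wrist_force"],o["torque"],o["width"],o["joint_pos"][5])
E
```

```text
[ 0.45878043 -0.18137628  0.17113875] [3.14086722 0.01094864 2.67076606] [ 0.20170333  0.36002519 22.70861217] [0.26821926 0.09110476 0.10621407] 0.05682632450595957 -1.5456771794382795
```

View pics/w4.png

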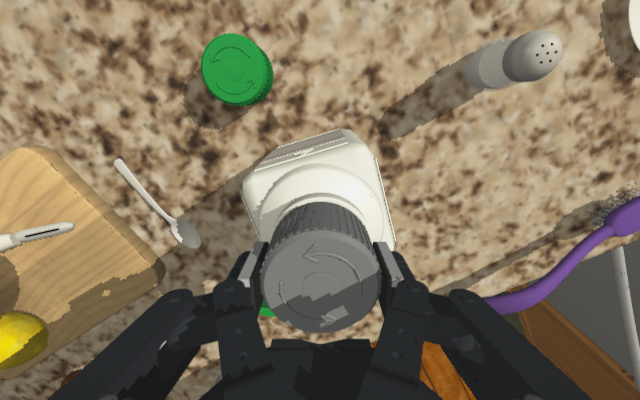

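The cap has turned 1.10 rad. The arrow at (340,250) keeps its place relative to the fingers, so there was no slip. Now I lift straight up, slowly at first.

drive_tool(targets=[{"slide": [0, 0, -0.4], "turn": [0, 0, 0]}, {"slide": [0, 0, -0.8], "turn": [0, 0, 0]}, {"slide": [0, 0, -1.2], "turn": [0, 0, 0]}, {"slide": [0, 0, -1.6], "turn": [0, 0, 0]}, {"slide": [0, 0, -2.0], "turn": [0, 0, 0]}])

```text
clock: 18.2
tool_pos: [0.4561, -0.1803, 0.184]
tcp_rot: [3.141, -0.002, 2.67]
wrist_force: [1.9, 0.4, -1.9]
width: 0.0571
```

drive_tool(targets=[{"slide": [0, 0, -0.5], "turn": [0, 0, 0]}, {"slide": [0, 0, -1], "turn": [0, 0, 0]}, {"slide": [0, 0, -1.7], "turn": [0, 0, 0]}, {"slide": [0, 0, -2.6], "turn": [0, 0, 0]}, {"slide": [0, 0, -3.5], "turn": [0, 0, 0]}])

```text
clock: 18.82
tool_pos: [0.4564, -0.1805, 0.2212]
tcp_rot: [-3.142, 0.0, 2.67]
wrist_force: [-0.4, 0.4, -1.3]
width: 0.0568
```

```bash
python3 - <<'E'
from h import *
o=bot.get_obs(); im,d=viewer.snapshot("side"); cv2.imwrite("pics/s2.png",cv2.resize(im[120:320,230:450],None,fx=3,fy=3))
print(o["tool_pos"],o["tcp_rot"],o["wrist_force"],o["torque"],o["width"],o["joint_pos"])
X=cloud("side",d).reshape(-1,3);Y=np.load("side0.npy").reshape(-1,3)
for Q in(Y,X):
    r=np.hypot(Q[:,0]-.457,Q[:,1]+.182)
    h=Q[(r>.068)&(r<.105)&(Q[:,2]>.07)&(Q[:,2]<.15)&(Q[:,0]>.5)]; print(len(h),np.median(h,0))
# saucer rim from fixed cameras
im,d=viewer.snapshot("wrist"); o2=o; X=cloud("wrist",d,o).reshape(-1,3)
c=X[(X[:,2]>.009)&(X[:,2]<.014)&(abs(X[:,0]-.45)<.09)&(abs(X[:,1]-.205)<.09)]; print(len(c))
E
```

```text
[ 0.45637433 -0.18053763  0.2211919 ] [-3.14153880e+00  2.80293897e-04  2.67030730e+00] [-0.35261066  0.35596009 -1.25688434] [0.00513902 0.03379331 0.0117207 ] 0.05684570454816329 [-4.45990905e-01 -2.07010039e-01  1.55475028e+00 -6.24657831e-05
  1.79357357e+00 -1.54551568e+00]
125 [ 0.5351135  -0.2011233   0.10545796]
126 [ 0.53523205 -0.20111044  0.1039055 ]
923
```

View pics/s2.png

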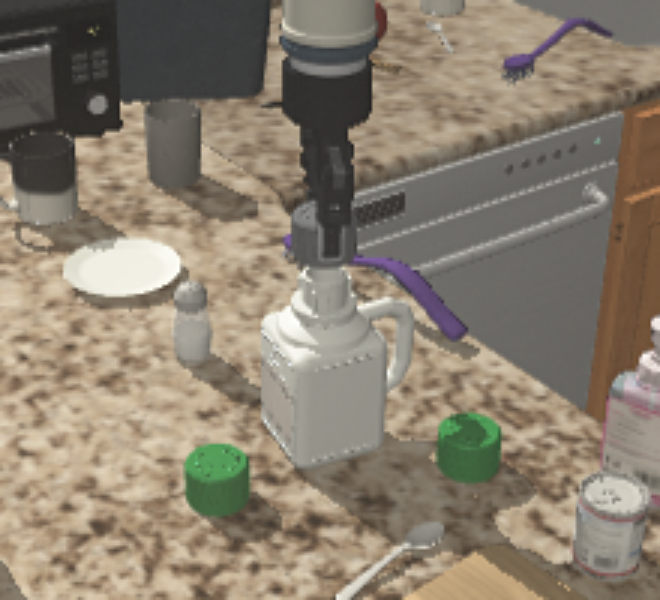

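The side view shows the cap off the neck at (325,240) in the crop. The jug stands unmoved with its bare neck, and the saucer is at (122,268). Now I carry the cap over the saucer.

drive_tool(targets=[{"slide": [0, 0, -1.5], "turn": [0, 0, 0]}, {"slide": [0.9, 1.8, -2], "turn": [0, 0, 0]}, {"slide": [2.3, 4.4, -2], "turn": [0, 0, 0]}, {"slide": [4.1, 8.0, -2], "turn": [0, 0, 0]}, {"slide": [6, 11.5, -2], "turn": [0, 0, 0]}])

```text
clock: 19.55
tool_pos: [0.4551, -0.0498, 0.241]
tcp_rot: [3.141, 0.0, 2.67]
wrist_force: [0.0, -0.6, -0.5]
width: 0.057
```

drive_tool(targets=[{"slide": [2.1, 4.1, 0], "turn": [0, 0, 0]}, {"slide": [4.2, 8.1, 0], "turn": [0, 0, 0]}, {"slide": [6.5, 12.5, 0], "turn": [0, 0, 0]}, {"slide": [8.7, 16.8, 0], "turn": [0, 0, 0]}, {"slide": [10.5, 20.3, 0], "turn": [0, 0, 0]}])

```text
clock: 20.18
tool_pos: [0.4535, 0.1796, 0.2411]
tcp_rot: [3.141, 0.0, 2.671]
wrist_force: [1.4, -0.0, -0.6]
width: 0.0569
```

drive_tool(targets=[{"slide": [0.7, 1.4, 0], "turn": [0, 0, 0]}, {"slide": [1.2, 2.2, 1], "turn": [0, 0, 0]}, {"slide": [1.3, 2.5, 3], "turn": [0, 0, 0]}, {"slide": [1.3, 2.5, 5.5], "turn": [0, 0, 0]}, {"slide": [1.3, 2.5, 7], "turn": [0, 0, 0]}])

```text
clock: 20.8
tool_pos: [0.4529, 0.2047, 0.1674]
tcp_rot: [-3.139, -0.002, 2.669]
wrist_force: [0.5, 0.4, -1.3]
width: 0.0568
```

drive_tool(targets=[{"slide": [0, 0, 0], "turn": [0, 0, 0]}, {"slide": [0, 0, 0], "turn": [0, 0, 0]}, {"slide": [0, 0, 0], "turn": [0, 0, 0]}, {"slide": [0, 0, 0], "turn": [0, 0, 0]}, {"slide": [0, 0, 0], "turn": [0, 0, 0]}])

```text
clock: 21.42
tool_pos: [0.4537, 0.206, 0.1707]
tcp_rot: [3.141, 0.0, 2.67]
wrist_force: [0.0, -0.1, -0.3]
width: 0.0569
```

```bash
python3 - <<'E'
from h import *
o=bot.get_obs(); print(o["clock"],o["tool_pos"],o["tcp_rot"],o["wrist_force"],o["width"])
im,d=viewer.snapshot("wrist"); cv2.imwrite("pics/w5.png",im)
X=cloud("wrist",d,o); R=Ro.from_euler("xyz",o["tcp_rot"]).as_matrix(); T=((X-o["tool_pos"])@R).reshape(-1,3); X=X.reshape(-1,3)
from scipy.optimize import least_squares
for a,b in((.003,.010),(.0095,.016)):
    c=X[(X[:,2]>a)&(X[:,2]<b)&(np.hypot(X[:,0]-.453,X[:,1]-.206)<.085)]
    print(len(c),c.min(0),c.max(0),cv2.minEnclosingCircle(c[:,:2].astype(np.float32)))
e=c[np.hypot(c[:,0]-.453,c[:,1]-.206)>.055]
f=least_squares(lambda p:np.hypot(e[:,0]-p[0],e[:,1]-p[1])-p[2],[.453,.206,.066],loss="soft_l1",f_scale=.001); print("rim fit",f.x)
k=T[(abs(T[:,2]+.0235)<.006)&(np.hypot(T[:,0],T[:,1])<.04)&(abs(T[:,1])<.027)]
print("cap top in tool",len(k),k.min(0),k.max(0),np.median(k,0))
E
```

```text
21.425 [0.45365451 0.20601574 0.17066357] [3.14114835e+00 4.22076218e-04 2.67043833e+00] [ 0.03146276 -0.05880035 -0.31483022] 0.05694842941431203
7371 [0.3897448  0.14199619 0.00319866] [0.51091264 0.26685526 0.00999653] ((0.4503287076950073, 0.20461520552635193), 0.06588927656412125)
2884 [0.38580009 0.13700763 0.00950065] [0.51819203 0.27385628 0.01478929] ((0.45449963212013245, 0.20535410940647125), 0.06883636862039566)
rim fit [0.45407408 0.20566972 0.0632801 ]
cap top in tool 10071 [-0.02788535 -0.02699943 -0.02926787] [ 0.02886198  0.02699288 -0.01750852] [ 0.00428765  0.00105218 -0.02310169]
```

View pics/w5.png

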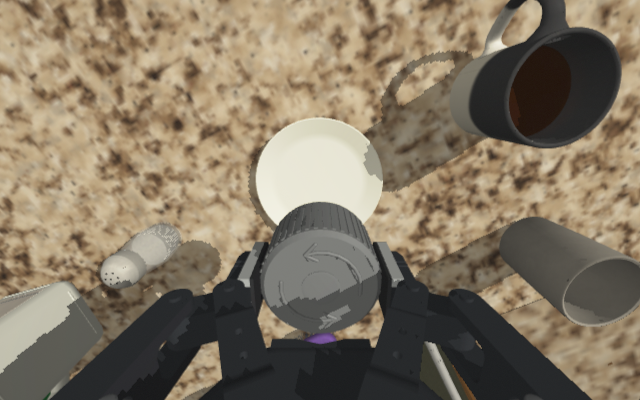

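The saucer is at (320,172), centred under the cap at (321,278), with the mug and tumbler well clear. Lowering now.

drive_tool(targets=[{"slide": [0, 0, 2.5], "turn": [0, 0, 0]}, {"slide": [0, 0, 6], "turn": [0, 0, 0]}, {"slide": [0, 0, 9.5], "turn": [0, 0, 0]}, {"slide": [0, 0, 12], "turn": [0, 0, 0]}, {"slide": [0, 0, 13.3], "turn": [0, 0, 0]}])

```text
clock: 22.1
tool_pos: [0.4528, 0.2057, 0.0357]
tcp_rot: [-3.14, -0.002, 2.67]
wrist_force: [-1.0, -0.5, -1.0]
width: 0.0571
```

drive_tool(targets=[{"slide": [0, 0, 0.3], "turn": [0, 0, 0]}, {"slide": [0, 0, 0.6], "turn": [0, 0, 0]}, {"slide": [0, 0, 0.9], "turn": [0, 0, 0]}, {"slide": [0, 0, 1.1], "turn": [0, 0, 0]}, {"slide": [0, 0, 1.2], "turn": [0, 0, 0]}])

```text
clock: 22.72
tool_pos: [0.4536, 0.206, 0.0254]
tcp_rot: [3.141, 0.0, 2.67]
wrist_force: [0.6, 0.6, 0.4]
width: 0.0567
```

drive_tool(targets=[{"slide": [0, 0, 0.05], "turn": [0, 0, 0]}, {"slide": [0, 0, 0.1], "turn": [0, 0, 0]}, {"slide": [0, 0, 0.15], "turn": [0, 0, 0]}, {"slide": [0, 0, 0.2], "turn": [0, 0, 0]}, {"slide": [0, 0, 0.2], "turn": [0, 0, 0]}])

```text
clock: 23.35
tool_pos: [0.4536, 0.2059, 0.0238]
tcp_rot: [3.141, 0.0, 2.67]
wrist_force: [-2.3, -1.1, 3.6]
width: 0.057
```

drive_tool(targets=[{"slide": [0, 0, 0], "turn": [0, 0, 0]}, {"slide": [0, 0, 0], "turn": [0, 0, 0]}, {"slide": [0, 0, 0], "turn": [0, 0, 0]}, {"slide": [0, 0, 0], "turn": [0, 0, 0]}, {"slide": [0, 0, 0], "turn": [0, 0, 0]}], claw=0.8)

```text
clock: 23.98
tool_pos: [0.4535, 0.2059, 0.0232]
tcp_rot: [-3.142, -0.0, 2.67]
wrist_force: [-0.2, -0.3, 0.7]
width: 0.0769
```

drive_tool(targets=[{"slide": [0, 0, -1], "turn": [0, 0, 0]}, {"slide": [0, 0, -3], "turn": [0, 0, 0]}, {"slide": [0, 0, -6], "turn": [0, 0, 0]}, {"slide": [0, 0, -10], "turn": [0, 0, 0]}, {"slide": [0, 0, -14], "turn": [0, 0, 0]}])

```text
clock: 24.6
tool_pos: [0.4534, 0.2059, 0.1653]
tcp_rot: [3.141, 0.0, 2.67]
wrist_force: [0.5, 0.5, 0.1]
width: 0.0767
```

drive_tool(targets=[{"slide": [0, 0, -1], "turn": [0, 0, 0]}, {"slide": [0, 0, -1], "turn": [0, 0, 0]}, {"slide": [0, 0, -1], "turn": [0, 0, 0]}, {"slide": [0, 0, -1], "turn": [0, 0, 0]}, {"slide": [0, 0, -1], "turn": [0, 0, 0]}])

```text
clock: 25.22
tool_pos: [0.4532, 0.2058, 0.1722]
tcp_rot: [-3.14, -0.001, 2.67]
wrist_force: [-0.5, -0.8, -0.7]
width: 0.0767
```

```bash
python3 - <<'E'
from h import *
o=bot.get_obs(); print(o["clock"],o["tool_pos"],o["wrist_force"],o["width"])
im,d=viewer.snapshot("wrist"); X=cloud("wrist",d,o).reshape(-1,3)
im2,d2=viewer.snapshot("side"); Y=cloud("side",d2).reshape(-1,3)
cv2.imwrite("pics/end.png",np.hstack([cv2.resize(im,(480,300)),cv2.resize(im2[150:310,230:400],(319,300))]))
for n,P in(("wrist",X),("side",Y)):
    r=np.hypot(P[:,0]-.453,P[:,1]-.206)
    t=P[(r<.045)&(P[:,2]>.041)&(P[:,2]<.053)]; c,ra=cv2.minEnclosingCircle(t[:,:2].astype(np.float32))
    s=P[(r<.085)&(P[:,2]>.0095)&(P[:,2]<.016)]; s=s[np.hypot(s[:,0]-.453,s[:,1]-.206)>.055]
    print(n,"cap",c,ra,"z",np.percentile(t[:,2],[5,50,95]),"saucer",cv2.minEnclosingCircle(s[:,:2].astype(np.float32)))
for Q in(np.load("side0.npy").reshape(-1,3),Y):
    r=np.hypot(Q[:,0]-.457,Q[:,1]+.182)
    h=Q[(r>.068)&(r<.105)&(Q[:,2]>.07)&(Q[:,2]<.15)&(Q[:,0]>.5)]; print("handle",len(h),np.median(h,0))
E
```

```text
25.225 [0.45320246 0.20578401 0.17224314] [-0.50707209 -0.80009213 -0.69747657] 0.07672017130713711
wrist cap (0.45484238862991333, 0.20715433359146118) 0.029332688078284264 z [0.04471246 0.04701251 0.04822921] saucer ((0.4546462297439575, 0.20544366538524628), 0.06883891671895981)
side cap (0.4524928033351898, 0.20365706086158752) 0.031138263642787933 z [0.04274582 0.04627033 0.04913149] saucer ((0.45022496581077576, 0.20304284989833832), 0.0703759640455246)
handle 125 [ 0.5351135  -0.2011233   0.10545796]
handle 120 [ 0.5354986  -0.20146298  0.10436187]
```

View pics/end.png

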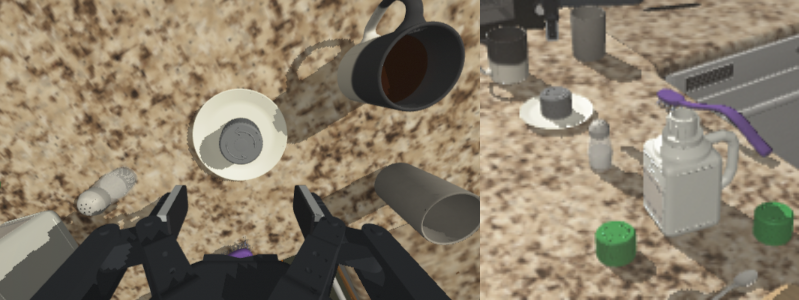

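The left view shows the cap upright at (240,140), in the middle of the saucer. The right view shows the jug standing where it was, and nothing disturbed. Handing in.

```bash
python3 -c "
from plant import bot
print(bot.job_done())"
```

```text
the job is handed in; nothing more can be done
None
```

I opened the jug, set its cap upright in the middle of the saucer, and handed the job in at about 25 s of the 61 s allowed.

- **Opening:** I gripped the grey cap on the jug (not the two green look-alikes) and pressed until it bottomed, after about 9.5 mm. I turned it 1.10 rad anticlockwise, with the force reading about 22 to 23 N, then lifted it straight up.
- **Force readings off target:** The push read 25.9 N once before I eased it off, which is below the 28 N crush limit. During the turn it read 21.9 N once, just under the 22 N aimed for. Single readings vary by about 0.5 to 1 N.
- **Placing:** It touched down at about 4 N. The last wrist view puts the cap within 2 mm of the saucer's centre. Its top is level at about 47 mm, as expected for a cap standing on the saucer floor.
- **Rest of the scene:** The jug's handle is within 1.2 mm of where it started, about the level of the measurement noise. The other things look undisturbed in the last pictures, and the gripper is open and clear of everything.
- **Disagreement:** The wrist and fixed cameras differed by up to 5 mm in absolute position. I aligned the grip to the fingers as seen in the wrist view. The side camera also shows the cap centred, to about 2.5 mm.

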